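# Show the side-port connector to the inspection camera

## Task

Take the connector with exactly one side port out of the nest block and present it to the inspection camera: the open end of its port at the focus point midway between the tips of the camera's two focus rods, the port pointing straight into the lens along the camera's line of sight, and the square head uppermost without leaning sideways. Do not bump the camera, and leave the other connectors and the loose things on the bench where they are. Finish still gripping the connector there, motionless in the air and touching nothing but the gripper: do not put it down or let go.

Things in the scene. Friction and masses are not known exactly. Their poses are not given: they have to be found in the camera images.
- side_port_center (a point): The connector to present, with one side port. Point on its barrel axis, half-way up (55 mm above the foot); x points out along the port, z up along the barrel to the head. About 60 g. It stands 30 mm deep in a well of the nest block with 1 mm of play all round, so draw it straight up.
- side_port_mouth (a point): Centre of the open end of that connector's side port, 36 mm along x from the barrel axis and 56 mm above the foot; same axes (x out along the port, z up along the barrel).
- side_port: The same connector, origin at the centre of its foot, same axes. White plastic, 110 mm tall: round barrel 22 mm in diameter up to 75 mm, then a square head 22 x 22 mm, 35 mm tall, flats facing x and y, for gripping. One level tube (side port, 12 mm in diameter, end lip 16 mm) sticks out along x, axis 56 mm above the foot.
- tee_center (a point): Not the one: like it in barrel, head and material, but with two side ports opposite each other (each reaching 36 mm from the barrel axis, along x and -x, 56 mm above the foot). Never to be moved. Point at its centre, 55 mm above the foot; z up along the barrel.
- straight_center (a point): Not the one: like it in barrel, head and material, but with no side port. Never to be moved. Point at its centre, 55 mm above the foot; z up along the barrel.
- nest: Grey plastic nest block, fixed, 90 (x) x 250 (y) x 35 mm tall, origin at the centre of its underside on the bench. Three wells 24 mm wide and 30 mm deep in a row along its y: at -80, 0 and +80 mm. Each holds one connector; which stands where, and which way its ports point, varies.
- incam: Inspection camera, fixed, lens 42 mm in diameter, looking 30 degrees below level. Origin at the centre of the lens glass; x points from the work into the lens (30 degrees up), y level, z up and square to x. Body 50 x 50 mm, x 0 to 110 mm; steel column 125 mm (level) behind the glass, 350 mm tall. Two 6 mm steel focus rods at y = +40 and -40 mm, z = 0 run forward to x = -110 mm. Must not be bumped.
- focus (a point): The focus point: on the line of sight 110 mm in front of the lens glass, midway between the tips of the focus rods; axes as the inspection camera. A connector presented rightly has its port's open end here and its own x, y, z along these axes, so its barrel leans 30 degrees, the head away from the camera.
- jar: Small closed amber jar, 36 mm in diameter, 55 mm tall, loose on the bench; origin at its underside. Leave alone.
- gauge: Steel ring gauge lying flat, 50 mm outside diameter, 15 mm tall, loose; origin at its underside. Leave alone.
- driver: Screwdriver 150 mm long, lying on the bench, loose; origin under the tool, x along it to the tip. Leave alone.
- dish: Small open steel dish, 70 mm in diameter, 30 mm tall, loose; origin at its underside. Leave alone.
Mind the look-alikes: they are no part of the job. What is shaped like the side_port but orange is not meant.

How it is judged:
On the way, in this order (a step that is already met when the one before it is completed fails the run):
1. the side-port connector is drawn up clear of the nest block, held in the gripper (z of side_port_center in the frame of nest above 0.1 m and contact force between the fingers and side_port above 2 N and contact force between side_port and nest below 0.3 N), for 0.1 s.
2. the side-port connector is presented at the focus point, port into the lens, head up (distance between side_port_mouth and focus below 0.014 m and angle between the x axis of side_port_mouth and the x axis of incam, either way round below 0.17 rad and angle between the y axis of side_port_mouth and the y axis of incam, either way round below 0.17 rad and x of side_port_center in the frame of incam below -0.125 m and angle between side_port_mouth's own z axis and vertical below 0.9 rad and contact force between the fingers and side_port above 2 N and contact force between side_port and incam below 0.3 N and contact force between side_port and nest below 0.3 N and height (world z) of side_port_center above 0.1 m), for 0.3 s.
At the end, for the whole second after the job is handed in: The side-port connector is still gripped and motionless in the air, touching neither camera nor nest block: its port's open end within 14 mm of the focus point, the port pointing into the lens within 10 degrees of the line of sight, its head uppermost and leaning sideways by less than 10 degrees (all of step 2 and linear speed of side_port below 0.02 m/s and angular speed of side_port below 0.15 rad/s); the arm keeps its last pose, push and grip.
It fails at once if another connector was shifted by more than 15 mm (distance of any of tee_center, straight_center from where it was at the start of the episode above 0.015 m).
It fails at once if a loose thing on the bench was shifted by more than 20 mm (distance of any of jar, gauge, driver, dish from where it was at the start of the episode above 0.02 m).
It fails at once if the inspection camera was bumped (more than 4 N) or shifted (contact force between incam and anything else above 4 N or distance of incam from where it was at the start of the episode above 0.006 m).
It also fails if it takes over 32 s, if anything falls off the work surface, if the arm or the gripper's body presses on something with over 40 N, if the wrist force passes 120 N, or if a joint passes its speed limit or range.

## Robot

A 7-joint arm with a two-finger parallel gripper is mounted at the origin on the work surface. World frame = base frame: x ahead of the robot, y to its left, z up, the work surface at z = 0. Lengths are in m, angles in rad, forces in N, time in s.
With the tool pointing down it reaches from about 0.35 to 0.9 m from the base axis. Payload 8.1 kg.
Tool frame: the origin (TCP) lies at the centre of the arm's flange, where the gripper is bolted on; the fingertips stand 178 mm ahead of it and the grasp point (between the pads) lies 159 mm ahead of it; z points along the fingers, y is the direction in which the jaws open and shut (so a half turn about z gives the same grasp; the last joint's range is limited). The gripper opens to 92 mm and grips with 3 to 60 N. Pads are 19 mm wide; open, the fingers measure 130 mm over their backs; the gripper's body (75 mm by 190 mm) begins 47 mm behind the grasp point.
Start: joints at [1.114, 0.434, 0.025, 1.573, -0.012, 1.134, -0.075], TCP at [0.217, -0.586, 0.405] pointing down, gripper open.
Joint ranges: [-2.62, 2.62], [-0.44, 2.09], [-1.27, 1.32], [0.08, 2.57], [-1.32, 4.46], [0.12, 2], [-2.74, 2.74]. Speed limits (rad/s): [2.22, 2.22, 3.01, 3.01, 3.14, 3.14, 3.14].

## Interface

Orientations are given as a rotation vector (axis times angle).
In Python, from cell import arm, get_image, camera_model gives the robot as it stands. The module is installed in compiled form; this text tells all that it offers.
- The arm moves only by the shell command python3 -m pendant 'ROWS' [FORCE]. ROWS is JSON, a list that holds one entry, the list of rows, each a list of 7 numbers: the shift along the tool's x, y, z in mm, then the turn, a rotation vector about the tool's x, y, z in rad, then the closure, from -1 (fully open) to 1 (shut). In form: [[[x, y, z, rx, ry, rz, hand], ...]]. A call has 1 to 20 rows; each row is the pose to reach, as a shift and turn from the pose commanded when the call began, along the tool's axes at that moment; what a row does not reach only later rows make up. A row lasts 1/8 s, in which the tool goes at most 62.5 mm and 10.7 degrees, less where a joint would pass 70% of its speed; a pose out of reach is approached as far as the arm can. A call with a gripper value outside its range is refused whole. The fingers move at their own pace and stop on an object; FORCE is the grip in N (left out, the last holds). Time passes only in rows, so rows that repeat a pose let the fingers close. It gives the time, the measured TCP pose, the force and the opening at its end, in the units of the state.
- arm.observe(): the state, without advancing time (a new reading comes with each control period).
- get_image(name): name is "scene" or "top"; returns the picture (400x640x3 uint8, red, green, blue); there is no depth.
- camera_model(name): a dict with "fx", "fy", "cx", "cy" (pixels), "position" and "orientation" of the camera in the world. Camera axes: x right, y down, z forward; pixel columns grow to the right and rows downward; lengths in m; the calibration is good to about 2 mm. A picture is of the moment at which its call begins. camera_model takes no time and is no camera call.
- arm.sign_off(): hands the job in, once; it reports no verdict.
The state is a dict: "clock": time; "joints": joint angles; "dq": joint speeds; "joint_efforts": joint torques, N m; "position": TCP position; "ee_rot": TCP orientation; "force": force on the tool from outside, world axes, zero at the start; "ft_torque": the same for the moment, N m; "width": opening from 0.0 (shut) to 1.0 (fully open).
Only numpy, scipy, OpenCV 4.12 (cv2) and the standard library are available. Lean on these libraries where they do the work, as an engineer would, in place of code of your own. Each camera call takes 0.05 s, during which the arm holds its last target.

## Working session

There is one attempt and no reset: what is moved stays moved. The work goes in short steps, Python scripts to look and compute and a shell command to move; the robot and the scene stay as the last step left them, time stands still between calls to the robot, and variables do not carry over. Pictures are saved under pics/ and viewed, and the job is handed in when it is done.

```bash
mkdir -p pics; python3 - <<'E'
from cell import arm,get_image,camera_model
import cv2
for n in("scene","top"):
    im=get_image(n); cv2.imwrite(f"pics/{n}0.png",im[...,::-1]); print(n,camera_model(n))
print(arm.observe())
E
```

```text
scene {'fx': 409.4655163035584, 'fy': 409.4655163035584, 'cx': 317.15488517277106, 'cy': 197.87878510920112, 'position': array([ 1.24697201, -0.36482239,  0.63889569]), 'orientation': array([-1.88910877, -1.11328925,  0.63963215])}
top {'fx': 508.3571366805197, 'fy': 508.3571366805197, 'cx': 312.64691325680957, 'cy': 196.36100855507547, 'position': array([ 0.47426549, -0.00722885,  1.18539962]), 'orientation': array([-2.19156049,  2.13905387, -0.05078828])}
{'clock': 0.1, 'joints': array([ 1.11441296,  0.43514073,  0.0249681 ,  1.57400431, -0.01159654,
        1.1339584 , -0.07510024]), 'dq': array([-0.00049849, -0.00253092,  0.00164278, -0.00359825,  0.00035794,
        0.00342917,  0.00096562]), 'joint_efforts': array([ 3.49734670e-03, -6.69123101e+01,  9.88224708e-01, -3.15143895e+01,
       -6.05645939e-02,  3.74234968e-02,  1.00364969e-04]), 'position': array([ 0.21643523, -0.58611351,  0.40403171]), 'ee_rot': array([-3.09129062e+00, -5.52498611e-01,  5.70018206e-04]), 'force': array([-0.45527279, -0.30957708,  0.05600675]), 'ft_torque': array([-0.01442526,  0.02743846, -0.03091312]), 'width': 0.9997324734339467}
```

View pics/scene0.png

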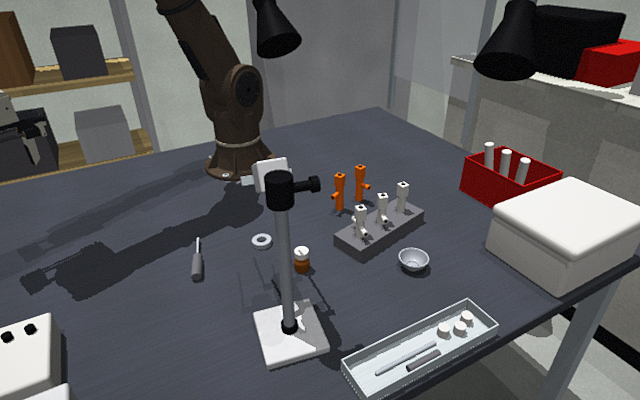

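View pics/top0.png

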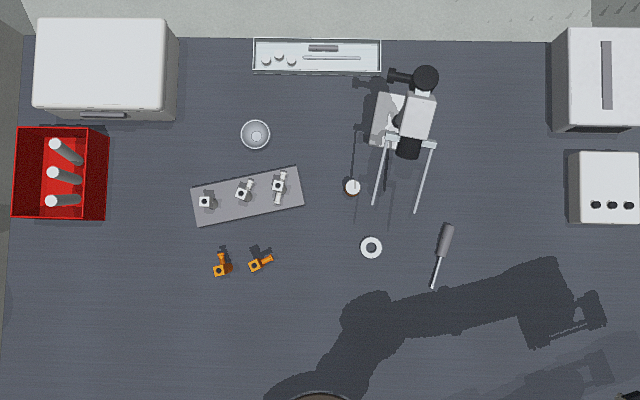

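```bash
python3 - <<'E'
import cv2,numpy as np
t=cv2.imread("pics/top0.png");s=cv2.imread("pics/scene0.png")
c=lambda im,x,y,w,h,k:cv2.resize(im[y:y+h,x:x+w],None,fx=k,fy=k,interpolation=cv2.INTER_CUBIC)
cv2.imwrite("pics/tn.png",c(t,185,155,125,80,6))
cv2.imwrite("pics/tc.png",c(t,340,60,105,160,3.75*1))
cv2.imwrite("pics/sn.png",c(s,325,160,110,100,6))
cv2.imwrite("pics/sc.png",c(s,230,140,100,100,6))
E
```

```text
(no output)
```

View pics/tn.png

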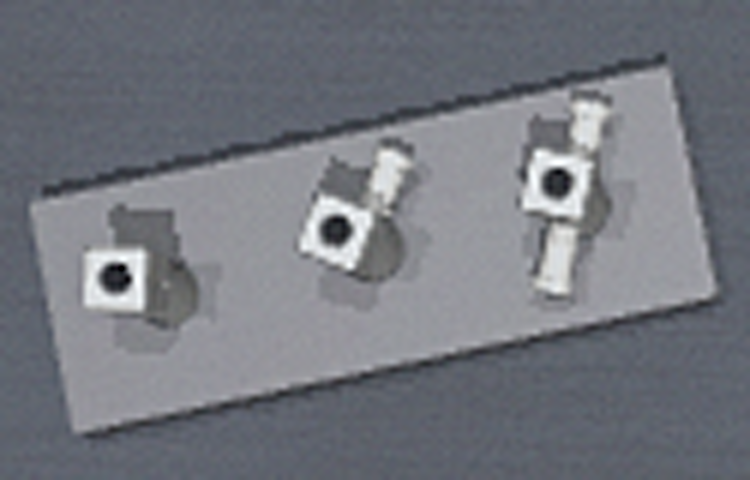

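View pics/tc.png

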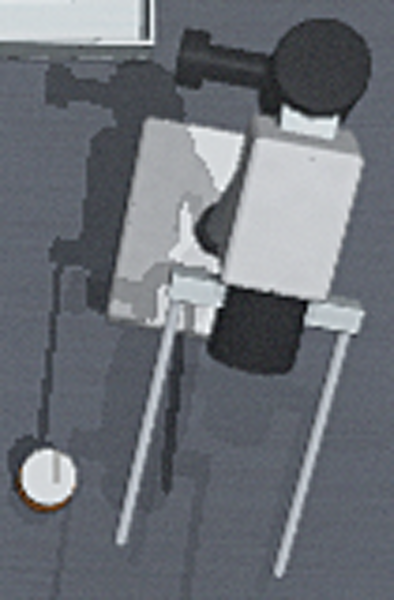

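View pics/sn.png

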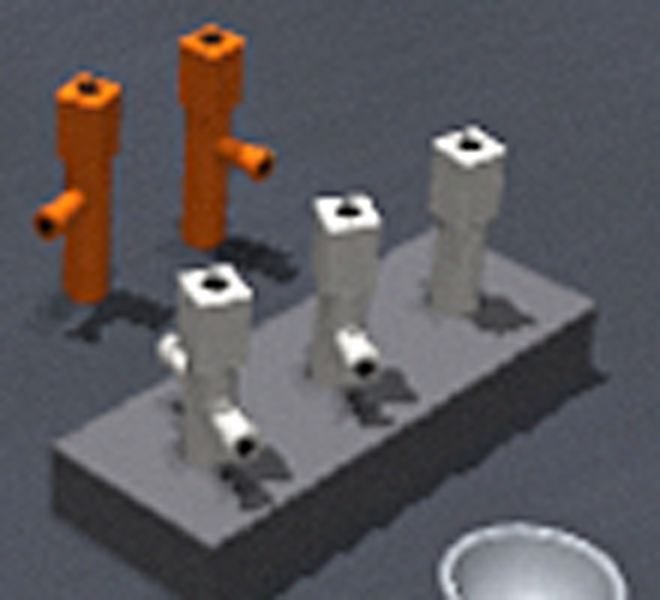

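View pics/sc.png

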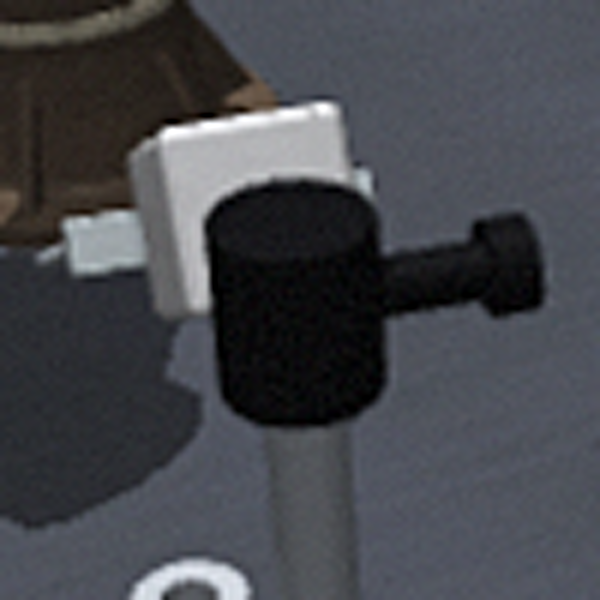

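```bash
python3 - <<'E'
import cv2,numpy as np
t=cv2.imread("pics/top0.png");s=cv2.imread("pics/scene0.png")
def c(im,x,y,w,h,k):
    o=cv2.resize(im[y:y+h,x:x+w],None,fx=k,fy=k,interpolation=cv2.INTER_CUBIC)
    for i in range(0,w,5): cv2.line(o,(i*k,0),(i*k,4 if i%10 else 12),(0,0,255),1)
    for i in range(0,h,5): cv2.line(o,(0,i*k),(4 if i%10 else 12,i*k),(0,0,255),1)
    return o
cv2.imwrite("pics/a1.png",c(t,380,60,62,46,12))
cv2.imwrite("pics/a2.png",c(t,365,130,75,50,10)) 
cv2.imwrite("pics/a3.png",c(t,365,180,60,40,12))
cv2.imwrite("pics/a4.png",c(s,230,150,60,48,12))
E
```

```text
(no output)
```

View pics/a1.png

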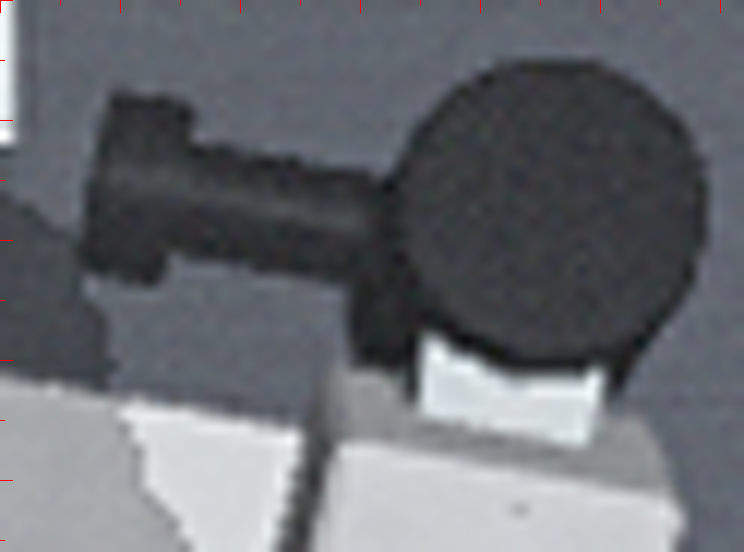

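View pics/a2.png

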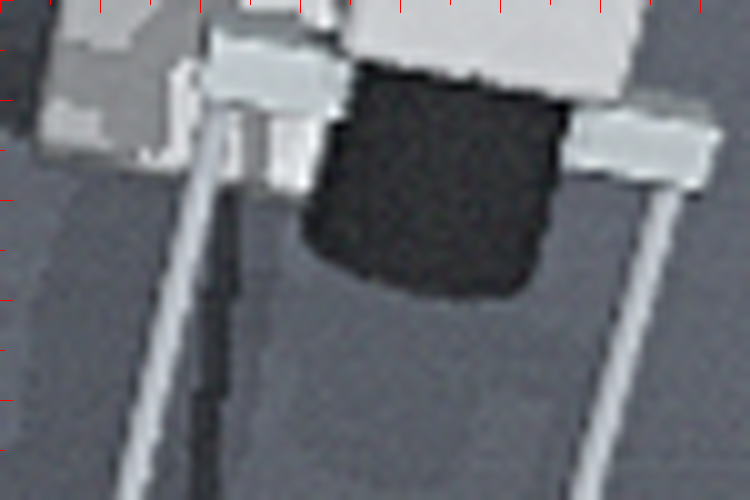

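View pics/a3.png

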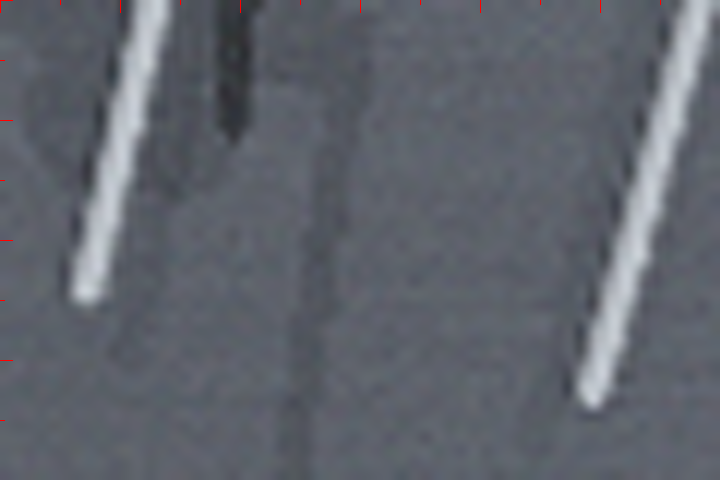

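View pics/a4.png

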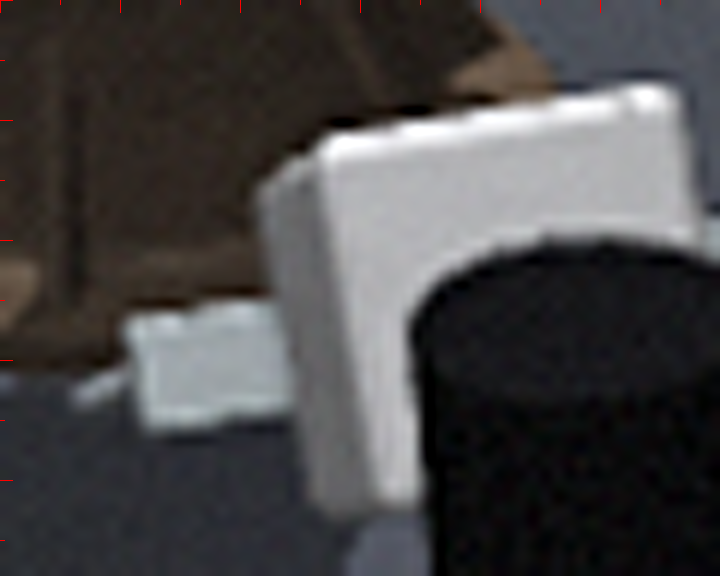

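```bash
cat > h.py <<'E'
import numpy as np, cv2
from cell import camera_model
from scipy.spatial.transform import Rotation as R
def proj(n,P):
    m=camera_model(n); Rm=R.from_rotvec(m["orientation"]).as_matrix()
    p=(np.atleast_2d(P)-m["position"])@Rm
    return np.c_[m["fx"]*p[:,0]/p[:,2]+m["cx"],m["fy"]*p[:,1]/p[:,2]+m["cy"]]
def ray(n,uv):
    m=camera_model(n); Rm=R.from_rotvec(m["orientation"]).as_matrix()
    d=Rm@np.array([(uv[0]-m["cx"])/m["fx"],(uv[1]-m["cy"])/m["fy"],1]); return m["position"],d/np.linalg.norm(d)
def onz(n,uv,z):
    o,d=ray(n,uv); return o+d*(z-o[2])/d[2]
def tri(a,ua,b,ub):
    o1,d1=ray(a,ua);o2,d2=ray(b,ub)
    t=np.linalg.lstsq(np.c_[d1,-d2],o2-o1,rcond=None)[0]
    p,q=o1+d1*t[0],o2+d2*t[1]; return (p+q)/2,np.linalg.norm(p-q)
def camT(q):
    x,y,z,yaw=q
    M=(R.from_euler('z',yaw)*R.from_euler('y',-np.pi/6)).as_matrix(); return M,np.array([x,y,z])
E
cat > fit.py <<'E'
from h import *
from scipy.optimize import least_squares
L=[("top",(-110,40,0),(371.8,204.6)),("top",(-110,-40,0),(413.7,213.2)),
("top",(110,25,25),(407.4,96.5)),("top",(110,-25,25),(436.5,101)),
("scene",(110,-25,25),(256.6,162)),("scene",(110,25,25),(285.8,157)),("scene",(110,-25,-25),(260.8,191.6))]
def f(q,res=False):
    M,o=camT(q); return np.concatenate([(proj(n,M@(np.array(p)/1000)+o)[0]-u) for n,p,u in L])
s=least_squares(f,[.7,-.15,.27,-.2],loss='soft_l1'); print(s.x,"\n",s.fun.reshape(-1,2).round(1))
M,o=camT(s.x); F=o+M@[-.11,0,0]; print("focus",F,"col",o+M@[.125/np.cos(np.pi/6),0,0]); np.save("incam.npy",s.x)
print(tri("top",(436.5,101),"scene",(256.6,162)),tri("top",(407.4,96.5),"scene",(285.8,157)))
t1=onz("top",(371.8,204.6),F[2]);t2=onz("top",(413.7,213.2),F[2]);print(t1,t2,np.linalg.norm(t1-t2))
print("scene focus px",proj("scene",F),"top",proj("top",F))
# connector
k=lambda X,Y:(185+X/6-.42,155+Y/6-.42)
h=onz("top",k(337,231),.115); m=onz("top",k(397,148),.061+.006);print("head",h,"mouth",m,np.hypot(*(m-h)[:2]),np.arctan2(*(m-h)[1::-1]))
cs=[onz("top",k(*c),.115) for c in((315,194),(375,211),(358,271),(300,251))];print(np.array(cs).round(4));print(np.mean(cs,0))
E
python3 fit.py
```

```text
[ 0.6236171  -0.14261321  0.27979656 -0.16893112] 
 [[-0.1  0.3]
 [-0.  -0.2]
 [-0.1 -0.4]
 [ 0.8  0.6]
 [-1.1 -0.4]
 [ 1.  -0.4]
 [ 0.6  1.8]]
focus [ 0.52971036 -0.1265968   0.22479656] col [ 0.74683773 -0.16362931  0.35196534]
(array([ 0.70220011, -0.1799708 ,  0.35589802]), np.float64(1.2418221656091092e-05)) (array([ 0.70878237, -0.13276617,  0.35565544]), np.float64(0.0012592422941145067))
[ 0.53704707 -0.0873192   0.22479656] [ 0.5226975  -0.16607977  0.22479656] 0.0800570928622778
scene focus px [[256.11086586 180.4612192 ]] top [[392.65320338 208.97614763]]
head [0.56221019 0.18130857 0.115     ] mouth [0.59750345 0.16856853 0.067     ] 0.03752230287415949 -0.34641977401406215
[[0.5752 0.1896 0.115 ]
 [0.5696 0.1681 0.115 ]
 [0.5482 0.1733 0.115 ]
 [0.5548 0.1942 0.115 ]]
[0.56195272 0.18130289 0.115     ]
```

```bash
python3 - <<'E'
from h import *
k=lambda X,Y:(325+X/6-.42,160+Y/6-.42)
h=onz("scene",k(348,211),.115); m=onz("scene",k(366,368),.061); print(h,m,m-h,np.arctan2(*(m-h)[1::-1]))
t=lambda X,Y:(185+X/6-.42,155+Y/6-.42)
print("tri head",tri("top",t(337,231),"scene",k(348,211)))
# predicted top pixels for mouth top of lip for yaws
for y in(-.22,-.26,-.3,-.34):
    c=np.array([.562,.1815,0]);d=np.array([np.cos(y),np.sin(y),0]);l=np.array([-d[1],d[0],0])
    P=np.array([c+d*.036+[0,0,.061+.008],c+d*.036+l*.008+[0,0,.061],c+d*.036-l*.008+[0,0,.061],c+d*.036+[0,0,.061]])
    print(y,((proj("top",P)+.42-[185,155])*6).round(0).tolist(),((proj("scene",P)+.42-[325,160])*6).round(0).tolist())
import cv2
im=cv2.imread("pics/top0.png")[170:215,225:265];cv2.imwrite("pics/b1.png",cv2.resize(im,None,fx=13,fy=13,interpolation=cv2.INTER_CUBIC))
im=cv2.imread("pics/scene0.png")[185:235,365:405];cv2.imwrite("pics/b2.png",cv2.resize(im,None,fx=12,fy=12,interpolation=cv2.INTER_CUBIC))
E
```

```text
[0.56353542 0.18075929 0.115     ] [0.59730343 0.16962864 0.061     ] [ 0.03376801 -0.01113065 -0.054     ] -0.3184058262142571
tri head (array([0.56234508, 0.18156522, 0.1141117 ]), np.float64(0.00023127065250486465))
-0.22 [[382.0, 148.0], [365.0, 145.0], [407.0, 156.0], [386.0, 151.0]] [[375.0, 349.0], [392.0, 362.0], [356.0, 368.0], [374.0, 365.0]]
-0.26 [[386.0, 149.0], [369.0, 146.0], [410.0, 157.0], [390.0, 152.0]] [[372.0, 349.0], [389.0, 363.0], [352.0, 368.0], [370.0, 366.0]]
-0.3 [[390.0, 150.0], [373.0, 146.0], [413.0, 159.0], [393.0, 153.0]] [[369.0, 350.0], [386.0, 364.0], [348.0, 368.0], [367.0, 366.0]]
-0.34 [[394.0, 152.0], [377.0, 146.0], [417.0, 162.0], [397.0, 154.0]] [[365.0, 350.0], [383.0, 364.0], [345.0, 368.0], [364.0, 366.0]]
```

View pics/b1.png

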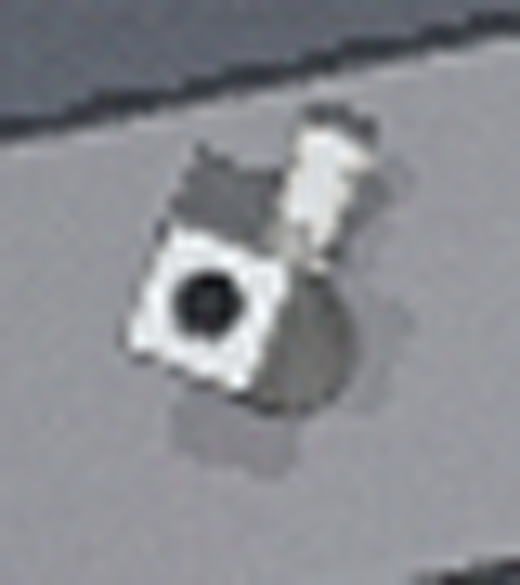

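View pics/b2.png

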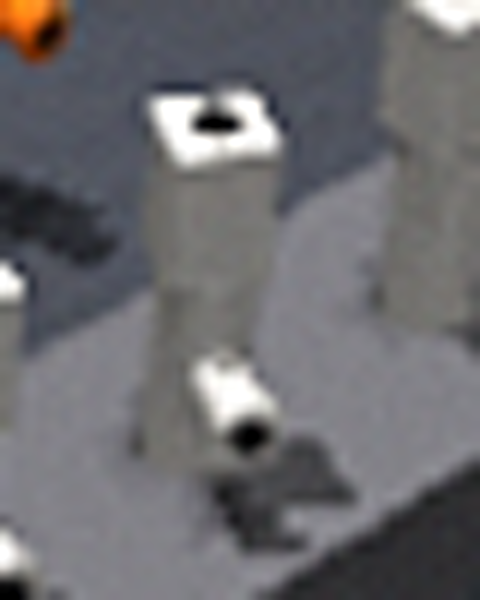

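```bash
cat > plan.py <<'E'
from h import *
from cell import arm
Q=np.load("incam.npy"); M,o=camT(Q); F=o+M@[-.11,0,0]
def toolR(C): return np.c_[-C[:,0],C[:,1],-C[:,2]]   # tool axes for connector axes C
RC=R.from_euler('z',-.30).as_matrix(); TG=toolR(RC)
HEAD=np.array([.5622,.1814,0])
G=HEAD+[0,0,.097+.159]
TF=toolR(M); PF=F+M@[-.036,0,.251-.056]
def rel(p,Rt,frac=1.0):
    s=arm.observe(); R0=R.from_rotvec(s["ee_rot"]).as_matrix()
    d=R0.T@(np.array(p)-s["position"])*1000; w=R.from_matrix(R0.T@Rt).as_rotvec()
    print("shift",d.round(1),"turn",(w).round(3))
def st():
    s=arm.observe(); print({k:np.round(s[k],3).tolist() for k in("clock","joints","position","ee_rot","force","width")})
E
python3 - <<'E'
from plan import *
print(G,PF,F);print(TF.round(3)); st()
rel([.35,-.25,.47],TG); rel([.562,.181,.36],TG); rel(G,TG)
E
```

```text
[0.5622 0.1814 0.256 ] [ 0.40286516 -0.1049625   0.37567151] [ 0.52971036 -0.1265968   0.22479656]
[[-0.854  0.168  0.493]
 [ 0.146  0.986 -0.084]
 [-0.5    0.    -0.866]]
{'clock': 0.1, 'joints': [1.114, 0.435, 0.025, 1.574, -0.012, 1.134, -0.075], 'position': [0.216, -0.586, 0.404], 'ee_rot': [-3.091, -0.552, 0.001], 'force': [-0.455, -0.31, 0.056], 'width': 1.0}
shift [ 241.7 -269.1  -65.6] turn [-1.000e-03 -2.000e-03 -2.488e+00]
shift [ 589.9 -599.9   44.8] turn [-1.000e-03 -2.000e-03 -2.488e+00]
shift [ 590.2 -600.   148.8] turn [-1.000e-03 -2.000e-03 -2.488e+00]
```

```bash
python3 -m pendant '[[[30,-34,-20,0,0,-0.13,0],[60,-68,-40,0,0,-0.27,0],[90,-101,-55,0,0,-0.4,0],[121,-135,-65,0,0,-0.53,0],[151,-168,-70,0,0,-0.67,0],[181,-202,-70,0,0,-0.8,0],[212,-236,-70,0,0,-0.93,0],[242,-269,-68,0,0,-1.07,0],[276,-302,-66,0,0,-1.2,0],[310,-335,-62,0,0,-1.33,0],[345,-368,-58,0,0,-1.47,0],[380,-402,-50,0,0,-1.6,0],[415,-435,-40,0,0,-1.73,0],[450,-468,-25,0,0,-1.87,0],[485,-500,-10,0,0,-2.0,0],[520,-535,5,0,0,-2.15,0],[555,-568,25,0,0,-2.3,0],[590,-600,40,0,0,-2.45,0],[590,-600,45,0,0,-2.488,0],[590,-600,45,0,0,-2.488,0]]]' 20; python3 - <<'E'
from plan import *
import cv2
from cell import get_image
st(); rel(G,TG)
for n in("scene","top"): cv2.imwrite(f"pics/{n}1.png",get_image(n)[...,::-1])
E
```

```text
clock: 2.6
position: [0.5619, 0.1804, 0.3588]
ee_rot: [-0.47, -3.104, 0.002]
force: [0.8, -0.4, 1.2]
width: 0.498
{'clock': 2.6, 'joints': [0.118, 0.536, -0.763, 1.672, 0.407, 1.101, 0.507], 'position': [0.562, 0.18, 0.359], 'ee_rot': [-0.47, -3.104, 0.002], 'force': [0.798, -0.406, 1.159], 'width': 0.498}
shift [-1.000e-01  1.200e+00  1.028e+02] turn [-0.002 -0.002 -0.001]
```

```bash
python3 - <<'E'
import cv2,numpy as np
a=cv2.imread("pics/scene1.png")[110:270,300:460];b=cv2.imread("pics/top1.png")[130:290,160:320]
cv2.imwrite("pics/v1.png",np.hstack([cv2.resize(x,(400,400)) for x in(a,b)]))
E
```

```text
(no output)
```

View pics/v1.png

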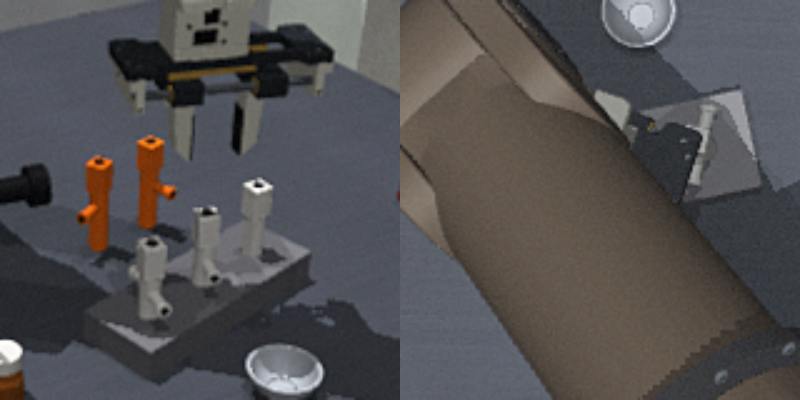

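```bash
python3 -m pendant '[[[0,1,20,0,0,0,0],[0,1,40,0,0,0,0],[0,1,60,0,0,0,0],[0,1,80,0,0,0,0],[0,1,95,0,0,0,0],[0,1,103,0,0,0,0],[0,1,103,0,0,0,0]]]' 20; python3 - <<'E'
from plan import *
import cv2
from cell import get_image
st(); rel(G,TG)
cv2.imwrite("pics/v2.png",cv2.resize(get_image("scene")[150:260,330:440],(600,600))[...,::-1])
E
```

```text
clock: 3.58
position: [0.5624, 0.182, 0.2563]
ee_rot: [-0.469, -3.106, 0.0]
force: [-1.0, 0.7, 0.4]
width: 0.499
{'clock': 3.575, 'joints': [0.068, 0.646, -0.698, 1.774, 0.511, 0.911, 0.418], 'position': [0.562, 0.182, 0.256], 'ee_rot': [-0.469, -3.106, 0.0], 'force': [-0.979, 0.719, 0.406], 'width': 0.499}
shift [ 0.  -0.6  0.3] turn [-0.    -0.001  0.   ]
```

View pics/v2.png

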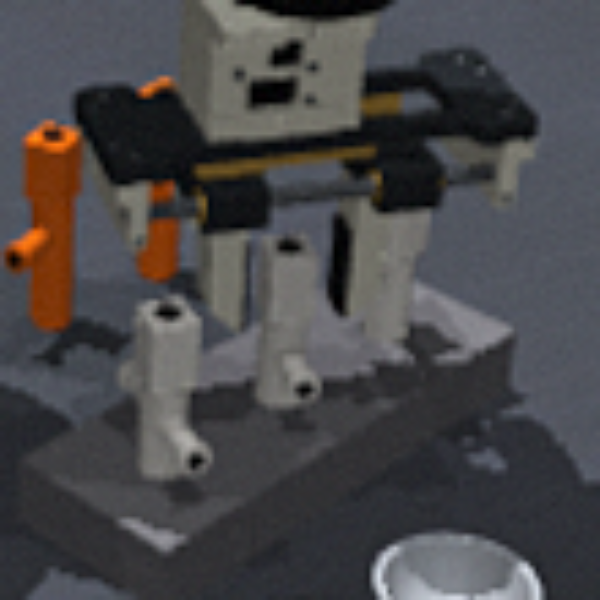

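```bash
python3 - <<'E'
from plan import *
g=G.copy(); y=TG[:,1]; x=TG[:,0]
P=[[*(g+s*y*.023+e*x*.0095)[:2],.078] for s in(1,-1) for e in (1,-1)]
print(((proj("scene",P)-[330,150])*5.4545).round(0))
E
```

```text
[[321. 294.]
 [335. 316.]
 [226. 306.]
 [239. 328.]]
```

```bash
python3 -m pendant '[[[0,0,0,0,0,0,0.3],[0,0,0,0,0,0,0.5],[0,0,0,0,0,0,0.8],[0,0,0,0,0,0,0.8],[0,0,0,0,0,0,0.8],[0,0,0,0,0,0,0.8]]]' 25; python3 - <<'E'
from plan import *
st()
E
```

```text
clock: 4.38
position: [0.5626, 0.1818, 0.257]
ee_rot: [0.469, 3.106, -0.0]
force: [-0.5, -0.9, 5.9]
width: 0.236
{'clock': 4.375, 'joints': [0.068, 0.645, -0.698, 1.774, 0.511, 0.912, 0.418], 'position': [0.563, 0.182, 0.257], 'ee_rot': [0.469, 3.106, -0.0], 'force': [-0.475, -0.928, 5.863], 'width': 0.236}
```

```bash
python3 -m pendant '[[[0,0,-8,0,0,0,0.8],[0,0,-18,0,0,0,0.8],[0,0,-30,0,0,0,0.8],[0,0,-50,0,0,0,0.8],[0,0,-75,0,0,0,0.8],[0,0,-100,0,0,0,0.8],[0,0,-125,0,0,0,0.8],[0,0,-150,0,0,0,0.8],[0,0,-165,0,0,0,0.8],[0,0,-165,0,0,0,0.8],[0,0,-165,0,0,0,0.8]]]' 25; python3 - <<'E'
from plan import *
import cv2
from cell import get_image
st(); rel(PF,TF)
im=get_image("scene");cv2.imwrite("pics/scene3.png",im[...,::-1])
cv2.imwrite("pics/v3.png",cv2.resize(im[80:260,310:450],None,fx=3.3,fy=3.3,interpolation=cv2.INTER_CUBIC)[...,::-1])
E
```

```text
clock: 5.75
position: [0.5623, 0.1816, 0.4209]
ee_rot: [-0.469, -3.105, 0.001]
force: [-0.5, -0.7, -0.3]
width: 0.239
{'clock': 5.75, 'joints': [0.133, 0.484, -0.788, 1.589, 0.359, 1.221, 0.549], 'position': [0.562, 0.182, 0.421], 'ee_rot': [-0.469, -3.105, 0.001], 'force': [-0.528, -0.711, -0.325], 'width': 0.239}
shift [  67.6 -320.9   45.6] turn [-0.035 -0.524 -0.128]
```

View pics/v3.png

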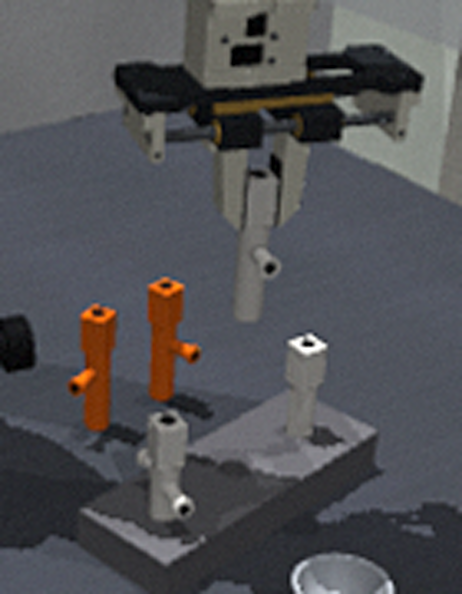

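```bash
python3 - <<'E'
from plan import *
s=arm.observe();p=s["position"];Rt=R.from_rotvec(s["ee_rot"]).as_matrix()
C=np.c_[-Rt[:,0],Rt[:,1],-Rt[:,2]]; foot=p-C[:,2]*.251
m=foot+C@[.036,0,.056]
print((proj("scene",[m,foot])+.35-[310,80])*3.3, m)
rel(PF+M@[-.03,0,.07],TF); print(PF+M@[-.03,0,.07])
E
```

```text
[[268.8299114  266.24276703]
 [245.26935486 314.01353365]] [0.59636431 0.17081674 0.22566481]
shift [ 1.281e+02 -3.288e+02 -1.000e-01] turn [-0.035 -0.524 -0.128]
[ 0.34275246 -0.09470988  0.42129329]
```

```bash
python3 -m pendant '[[[6,-15,0,0,0,0,0.8],[16,-40,0,0,-0.03,-0.01,0.8],[27,-68,0,-0.005,-0.08,-0.02,0.8],[38,-96,0,-0.01,-0.13,-0.03,0.8],[49,-124,0,-0.015,-0.19,-0.045,0.8],[60,-152,0,-0.02,-0.25,-0.06,0.8],[71,-180,0,-0.02,-0.31,-0.075,0.8],[82,-208,0,-0.025,-0.37,-0.09,0.8],[93,-236,0,-0.03,-0.43,-0.105,0.8],[104,-264,0,-0.033,-0.48,-0.12,0.8],[115,-292,0,-0.035,-0.51,-0.125,0.8],[123,-315,0,-0.035,-0.524,-0.128,0.8],[128,-329,0,-0.035,-0.524,-0.128,0.8],[128,-329,0,-0.035,-0.524,-0.128,0.8],[128,-329,0,-0.035,-0.524,-0.128,0.8]]]' 25; python3 - <<'E'
from plan import *
import cv2
from cell import get_image
st(); rel(PF,TF); rel(PF+M@[-.03,0,.07],TF)
for n in("scene","top"): cv2.imwrite(f"pics/{n}4.png",get_image(n)[...,::-1])
E
```

```text
clock: 7.68
position: [0.3429, -0.0942, 0.4216]
ee_rot: [0.221, 2.609, -0.059]
force: [-0.1, 0.6, -1.3]
width: 0.235
{'clock': 7.675, 'joints': [0.691, -0.165, -0.488, 2.301, -0.194, 0.468, 1.741], 'position': [0.343, -0.094, 0.422], 'ee_rot': [0.221, 2.609, -0.059], 'force': [-0.073, 0.597, -1.345], 'width': 0.235}
shift [-29.7  -0.6  70.2] turn [0.    0.001 0.   ]
shift [ 0.2 -0.5  0.2] turn [0.    0.001 0.   ]
```

View pics/scene4.png

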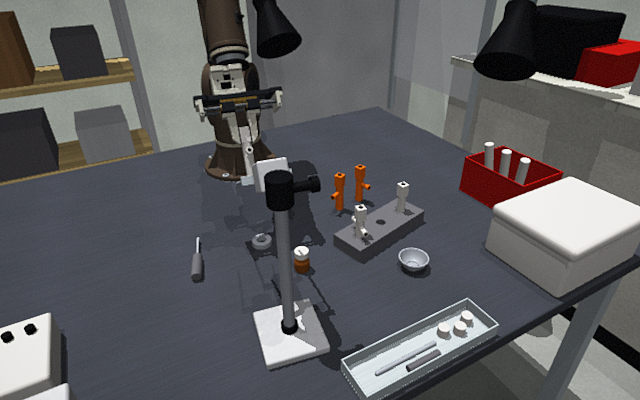

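View pics/top4.png

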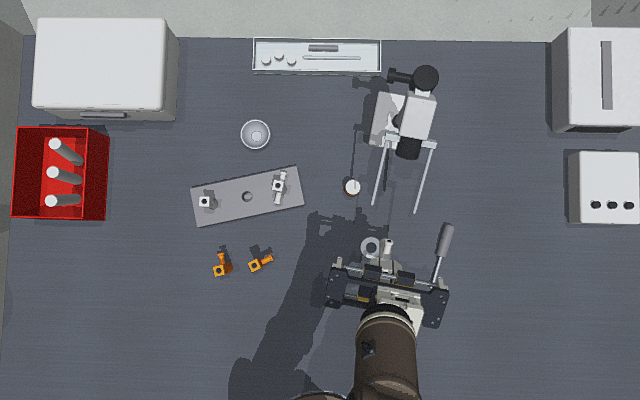

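```bash
python3 -m pendant '[[[0,0,8,0,0,0,0.8],[0,0,20,0,0,0,0.8],[0,0,32,0,0,0,0.8],[0,0,44,0,0,0,0.8],[0,0,56,0,0,0,0.8],[-3,0,66,0,0,0,0.8],[-7,0,70,0,0,0,0.8],[-12,0,70,0,0,0,0.8],[-18,0,70,0,0,0,0.8],[-24,0,70,0,0,0,0.8],[-28,0,70,0,0,0,0.8],[-30,-1,70,0,0,0,0.8],[-30,-1,70,0,0,0,0.8],[-30,-1,70,0,0,0,0.8],[-30,-1,70,0,0,0,0.8]]]' 25; python3 - <<'E'
from plan import *
import cv2
from cell import get_image
st(); rel(PF,TF)
s=get_image("scene");t=get_image("top")
cv2.imwrite("pics/v5s.png",cv2.resize(s[90:230,180:340],None,fx=4,fy=4,interpolation=cv2.INTER_CUBIC)[...,::-1])
cv2.imwrite("pics/v5t.png",cv2.resize(t[130:290,330:460],None,fx=3.7,fy=3.7,interpolation=cv2.INTER_CUBIC)[...,::-1])
cv2.imwrite("pics/v5tc.png",cv2.resize(t[190:230,362:422],None,fx=12,fy=12,interpolation=cv2.INTER_CUBIC)[...,::-1])
E
```

```text
clock: 9.65
position: [0.4029, -0.1058, 0.3761]
ee_rot: [0.221, 2.609, -0.059]
force: [0.5, 0.5, -0.2]
width: 0.239
{'clock': 9.65, 'joints': [0.716, 0.041, -0.6, 2.27, 0.148, 0.316, 1.396], 'position': [0.403, -0.106, 0.376], 'ee_rot': [0.221, 2.609, -0.059], 'force': [0.536, 0.533, -0.219], 'width': 0.239}
shift [0.3 0.8 0.3] turn [ 0.001  0.001 -0.   ]
```

View pics/v5s.png

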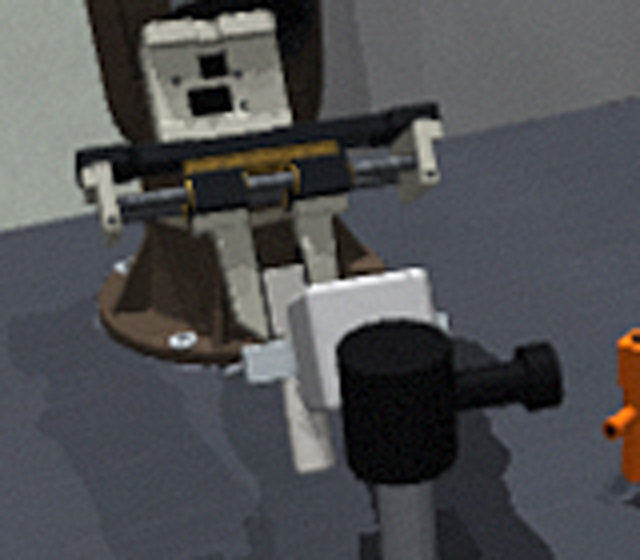

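View pics/v5t.png

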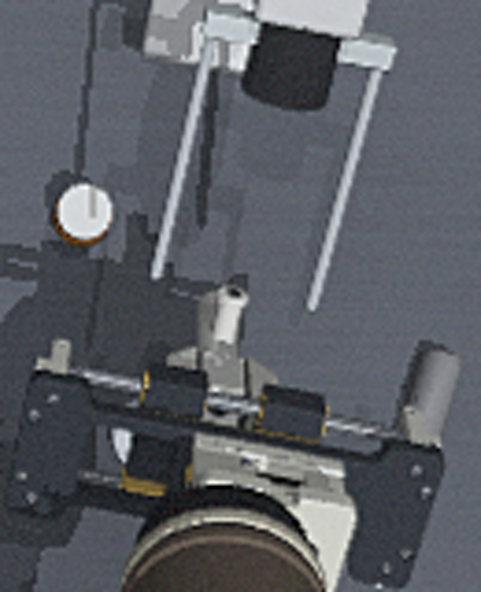

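View pics/v5tc.png

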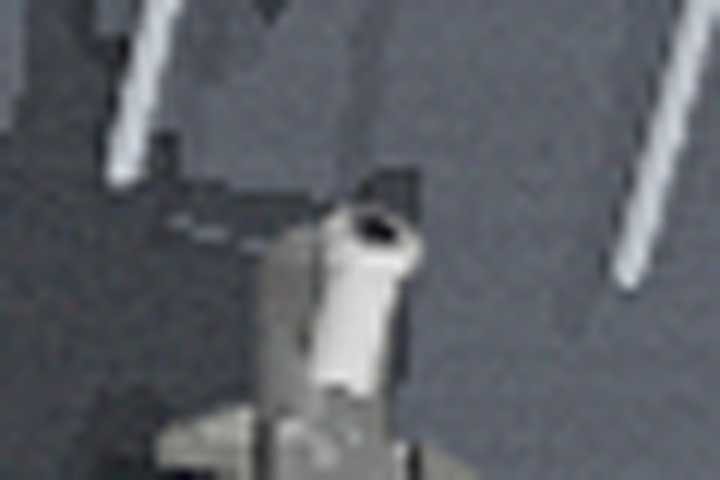

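```bash
python3 - <<'E'
from plan import *
s=arm.observe();p=s["position"];Rt=R.from_rotvec(s["ee_rot"]).as_matrix()
C=np.c_[-Rt[:,0],Rt[:,1],-Rt[:,2]]; foot=p-C[:,2]*.251
m=foot+C@[.036,0,.056]; b=foot+C@[.011,0,.056]
print("scene foot ctr in crop",(proj("scene",[foot,foot+C[:,2]*.11])+.4-[180,90])*4)
print("top mouth, port base in crop",(proj("top",[m,b])+.46-[362,190])*12)
print("mouth-focus mm",1000*(m-F),"in incam",1000*M.T@(m-F), "ang",R.from_matrix(M.T@C).magnitude(), "speed",s["dq"].round(4))
E
```

```text
scene foot ctr in crop [[315.05635775 467.50696825]
 [277.92386976 267.03618052]]
top mouth, port base in crop [[378.75010579 231.69984735]
 [343.97979484 369.72829842]]
mouth-focus mm [ 0.22725506 -0.76616997  0.58321706] in incam [ 0.59717288 -0.71705545  0.32866313] ang 0.001233420555881888 speed [-0.0003 -0.001   0.0016 -0.001  -0.0021 -0.0006  0.0004]
```

```bash
python3 -m pendant '[[[0,0,0,0,0,0,0.8],[0,0,0,0,0,0,0.8],[0,0,0,0,0,0,0.8],[0,0,0,0,0,0,0.8],[0,0,0,0,0,0,0.8]]]' 25; python3 - <<'E'
from plan import *
st(); rel(PF,TF)
print(arm.sign_off())
E
```

```text
clock: 10.38
position: [0.403, -0.1059, 0.3762]
ee_rot: [0.221, 2.609, -0.059]
force: [0.3, 0.0, -0.7]
width: 0.237
{'clock': 10.375, 'joints': [0.716, 0.041, -0.6, 2.27, 0.148, 0.316, 1.396], 'position': [0.403, -0.106, 0.376], 'ee_rot': [0.221, 2.609, -0.059], 'force': [0.287, 0.003, -0.749], 'width': 0.237}
shift [0.5 0.9 0.3] turn [ 0.001  0.001 -0.   ]
the job is handed in; nothing more can be done
None
```

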